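Fill, straighten and close the tin display on a market stall

TASK

Stand the spare tin on the empty, paper-marked place in the row on the wooden display board and let go. Then pick up the wooden bar by its handle and use its long edge to push all four tins back against the rail in a straight line (do not touch the three tins already on the board with the gripper). Finally set the bar in the groove in front of the tins, press it firmly down until its flat top is flush with the board, and leave it there with nothing else on the stall disturbed.

Things in the scene. Friction and masses are not known exactly. Their poses are not given: they have to be found in the camera images.
- board: wooden display board fixed to the table, 130 (x) x 310 (y) x 24 high; origin at the centre of its underside; x points from the robot's side to the rail, y along the row, z up. Rail: 12 thick, 10 high above the board's top, its tin-side face at x = +49. A tin against the rail has its axis at x = +23. At the start the row tins stand 10 to 26 forward of that.
- groove (a point): centre of the groove (at x = -31, y = 0 of the board), at the level of the board's top, 24 above the table; axes as the board's. Groove: 40 wide (board x from -51 to -11), 276 long, 14 deep. Tins not yet pushed back reach over it; a tin against the rail stands 8 clear of it.
- bed (a joint): dark rubber bed along the groove's floor, in m pressed down: 0 at the start (its top 6 mm below the board's top), 0.008 fully down (14 mm below). It moves straight down, resists with about 12 N of friction, and stays where it is left. The bar set on it stands 8 proud; pressed fully down, it is flush.
- bar_grip (a point): wooden bar, 36 (x) x 270 (y) x 14 thick, with an upright handle block on the middle of its top, 20 (x) x 36 (y) x 56 tall (70 overall), about 0.22 kg. The point is the handle's centre, 42 above the bar's underside; y along the bar, z up. Starts flat on the table, right of the board. Held across the 36 width (fingers closing along the bar), fingers stay over the bar and off the tins. Fits either way round.
- tin1_mid (a point): centre of a tin standing in the row: upright closed cylinder with a paper band, 52 across, 60 tall, 0.11 to 0.22 kg; the point is 30 above its underside. The three row tins are alike and may stand in any three of the four places, about 66 apart
- tin2_mid (a point): centre of a like tin in the row
- tin3_mid (a point): centre of a like tin in the row
- spare_mid (a point): centre of the spare tin, a like tin that starts upright on the bare table at the right
- spot_mid (a point): centre of the flat round paper mark, 42 across, on the board's top at the empty place of the row (place for the spare tin); axes as the board's
- can: bystander, to be left alone: a large red closed tin, 116 across, 165 tall, left of the robot; origin at the centre of its underside
- bottle: bystander, to be left alone: a clear drinks bottle, 64 across, 200 tall; origin at the centre of its underside
- carton: bystander, to be left alone: a small cardboard carton, 50 x 80 x 35; origin at the centre of its underside
- jar: bystander, to be left alone: a short amber glass jar with a metal cap, 64 across, 75 tall; origin at the centre of its underside
- weight: bystander, to be left alone: a small dark scale weight, 42 across, 43 tall; origin at the centre of its underside
- mug: bystander, to be left alone: a white mug, 76 across, 85 tall; origin at the centre of its underside

How it is judged:
By the outcome, as a careful person would: the job done as asked, in the order asked, and still so for the second after the job is handed in, with the robot touching nothing.
It also fails if it takes over 64 s, if anything falls off the work surface, if the arm or the gripper's body presses on something with over 40 N, if the wrist force passes 120 N, or if a joint passes its speed limit or range.

ROBOT

A 6-joint arm with a two-finger parallel gripper is mounted at the origin on the work surface. World frame = base frame: x ahead of the robot, y to its left, z up, the work surface at z = 0. Lengths are in m, angles in rad, forces in N, time in s.
With the tool pointing down it reaches from about 0.275 to 0.825 m from the base axis. Payload 4.9 kg.
Tool frame: the origin (TCP) lies where the fingers leave the gripper's body, on its centre line; the fingertips stand 73 mm ahead of it and the grasp point (between the pads) lies 54 mm ahead of it; z points along the fingers, y is the line along which they close (so a half turn about z gives the same grasp; the last joint's range is limited). The gripper opens to 85 mm and grips with 20 to 120 N. Pads are 22 mm wide; open, the fingers measure 114 mm over their backs; the gripper's body (76 mm by 85 mm) begins 54 mm behind the grasp point. The pads swing forward as they close: fully open they stand 13 mm farther back than shut.
Start: joints at [1.107, 0.326, -0.193, 1.052, 0, 1.437], TCP at [0.178, 0.52, 0.304] pointing down, gripper open.
Joint ranges: [-2.65, 2.65], [-0.97, 1.79], [-1.3, 1.35], [-1.93, 2.1], [-1.47, 1.37], [-3.14, 3.14]. Speed limits (rad/s): [2.57, 2.57, 3.14, 3.14, 3.14, 3.14].

INTERFACE

Orientations are given as a rotation vector (axis times angle).
In Python, from cell import r gives the robot as it stands.
- The arm moves only by the tool carry_out, never from a script. Its argument "rows" is text: rows parted by semicolons, each of 7 numbers parted by spaces: the turn, a rotation vector about the tool's x, y, z in units of 60 degrees (1.0 is 60 degrees), then the shift along the tool's x, y, z in units of 0.25 m (1.0 is 0.25 m), then the opening, from -1 (shut) to 1 (fully open). A call has 1 to 12 rows; each row is the pose to reach, as a shift and turn from the pose commanded when the call began, along the tool's axes at that moment; what a row does not reach only later rows make up. A row lasts 1/10 s, in which the tool goes at most 50 mm and 8.59 degrees, less where a joint would pass 70% of its speed; a pose out of reach is approached as far as the arm can. A call with a number of a shift or a turn outside -1 to 1 is refused whole. A call with a gripper value outside its range is refused whole. The fingers move at their own pace and stop on an object; "grip_force" is the grip in N (left out, the last holds). Time passes only in rows, so rows that repeat a pose let the fingers close. It gives the time, the measured TCP pose, the force, the opening and the grip force at its end, in the units of the state.
- r.observe(): the state, without advancing time (a new reading comes with each control period).
- r.snapshot(name): name is "side" or "top" or "wrist"; returns a dict with "image" (400x640x3 uint8, blue, green, red), "mtx" (3x3 intrinsics, pixels), "D" ([k1, k2, p1, p2, k3] as OpenCV has them; the pictures are not rectified), "rvec" (rotation vector, rad) and "tvec" (3), from world to camera coordinates, as OpenCV has them. Camera axes: x right, y down, z forward; pixel columns grow to the right and rows downward; lengths in m; the calibration is good to about 2 mm. A picture is of the moment at which its call begins. There is no depth.
- r.hand_in(): hands the job in; it is judged then, once.
Trained networks look in the newest picture that a camera, given by its name, has taken for a name from the list of things; names that differ only in an ending like _2 or _b are one class to them, and where a whole thing is asked for, a point or a joint stands for the part that bears it (a point fixed in the world has none). Each returns a list of dicts, best first, with "score" (0 to 1); they miss things now and then, are a little off and sometimes report something else, mostly with a low value. They report only what shows in the picture. A call takes as long as a camera call.
- r.spot_in(camera, query): "location" ([x, y, z] in m, in world coordinates, good to about 4 mm: the middle of the surface that is visible of it).
- r.landmark_of(camera, query): "location" ([x, y, z] in m, in world coordinates, good to about 4 mm: a listed point, or the origin of a listed thing).
The state is a dict: "time": time; "joint_positions": joint angles; "joint_vel": joint speeds; "tau": joint torques, N m; "tool_pos": TCP position; "tcp_rot": TCP orientation; "force": force on the tool from outside, world axes, zero at the start; "torque": the same for the moment, N m; "gripper_width": finger opening in m; "grip_force": force on a finger pad.
Only numpy, scipy, OpenCV 4.12 (cv2) and the standard library are available. Lean on these libraries where they do the work, as an engineer would, in place of code of your own. Each camera call takes 0.05 s, during which the arm holds its last target. There are 200 camera calls.

## Working session

There is one attempt and no reset: what is moved stays moved. The work goes in short steps, Python scripts to look and compute and a tool call to move; the robot and the scene stay as the last step left them, time stands still between calls to the robot, and variables do not carry over. Pictures are saved under pics/ and viewed, at most 10 in all, crops included, and the job is handed in when it is done.

Besides the shell and the picture viewer there is one more tool, called by a JSON object that holds its "method" and its "body". carry_out: Moves the arm, as the interface text tells. Its arguments: {"type":"object","properties":{"rows":{"type":"string"},"grip_force":{"type":"number"}},"required":["rows"]}

```bash
ls; mkdir -p pics; python3 - <<'E'
from cell import r
import cv2,numpy as np
o=r.observe();print({k:np.round(v,3) for k,v in o.items()})
for c in("top","side"):
    s=r.snapshot(c);cv2.imwrite(f"pics/{c}0.png",s["image"])
    for q in["board","groove","bar_grip","tin1_mid","spare_mid","spot_mid","can","bottle","carton","jar","weight","mug"]:
        print(c,q,[(round(d["score"],2),np.round(d["location"],3).tolist()) for d in r.landmark_of(c,q)[:4]])
E
```

```text
pics
{'time': np.float64(0.0), 'joint_positions': array([ 1.107,  0.327, -0.194,  1.052,  0.   ,  1.437]), 'joint_vel': array([ 0.001, -0.001,  0.   , -0.001,  0.   , -0.   ]), 'tau': array([ 0.0000e+00, -4.4340e+01,  2.6244e+01,  1.6000e-02, -0.0000e+00,
       -0.0000e+00]), 'tool_pos': array([0.178, 0.52 , 0.303]), 'tcp_rot': array([-5.160e-01, -3.098e+00,  3.000e-03]), 'force': array([ 0.211, -0.163, -0.412]), 'torque': array([-0.001,  0.02 ,  0.055]), 'grip_force': np.float64(0.0), 'gripper_width': np.float64(0.085)}
top board [(0.71, [0.578, 0.125, -0.005])]
top groove [(0.81, [0.55, 0.122, 0.026])]
top bar_grip [(0.74, [0.564, -0.188, 0.044])]
top tin1_mid [(0.69, [0.579, 0.082, 0.057])]
top spare_mid [(0.81, [0.478, -0.367, 0.033])]
top spot_mid [(0.65, [0.566, 0.023, 0.028]), (0.3, [0.779, -0.114, -0.001])]
top can [(0.92, [0.364, 0.379, -0.001]), (0.2, [0.586, 0.154, 0.054])]
top bottle [(0.72, [0.686, 0.407, -0.0])]
top carton [(0.68, [0.775, -0.116, 0.002]), (0.48, [0.477, -0.368, 0.034])]
top jar [(0.83, [0.688, -0.321, -0.001]), (0.21, [0.777, -0.118, -0.003])]
top weight [(0.49, [0.661, -0.381, -0.0])]
top mug [(0.92, [0.321, -0.397, 0.003])]
side board [(0.66, [0.578, 0.123, 0.0])]
side groove [(0.74, [0.548, 0.126, 0.024]), (0.35, [0.694, -0.314, -0.0])]
side bar_grip [(0.67, [0.561, -0.186, 0.045]), (0.52, [0.775, -0.115, -0.005])]
side tin1_mid [(0.94, [0.58, 0.081, 0.051]), (0.54, [0.578, 0.12, 0.002])]
side spare_mid [(0.87, [0.479, -0.367, 0.03])]
side spot_mid [(0.68, [0.57, 0.02, 0.026])]
side can [(0.57, [0.366, 0.38, -0.002]), (0.32, [0.776, -0.114, -0.002])]
side bottle [(0.78, [0.68, 0.4, 0.0])]
side carton [(0.7, [0.78, -0.113, -0.002]), (0.27, [0.593, 0.221, 0.055])]
side jar [(0.75, [0.688, -0.314, 0.001]), (0.19, [0.478, -0.367, 0.028])]
side weight [(0.55, [0.66, -0.383, 0.003]), (0.2, [0.563, -0.187, 0.045])]
side mug [(0.83, [0.318, -0.397, 0.006])]
```

View pics/top0.png

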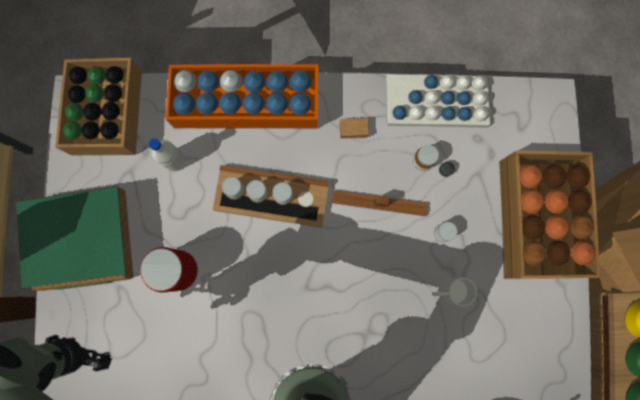

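View pics/side0.png

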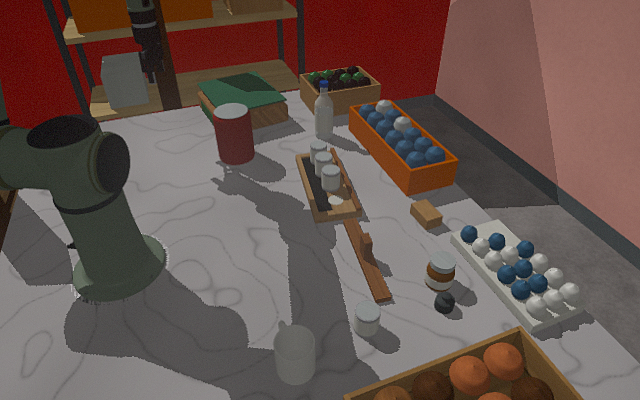

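```bash
cat > h.py <<'E'
from cell import r
import cv2,numpy as np
from scipy.spatial.transform import Rotation as R
def px2w(s,pts,z):
    n=cv2.undistortPoints(np.array(pts,float).reshape(-1,1,2),s["mtx"],s["D"])[:,0]
    M=cv2.Rodrigues(s["rvec"])[0];c=-M.T@np.ravel(s["tvec"])
    d=np.c_[n,np.ones(len(n))]@M
    return c+d*((z-c[2])/d[:,2])[:,None]
def w2px(s,p): return cv2.projectPoints(np.array(p,float).reshape(-1,1,3),s["rvec"],s["tvec"],s["mtx"],s["D"])[0][:,0]
def bpt(b,yaw,p): return np.array([*b,0])+R.from_euler("z",yaw).apply(p)
def rows(pos,rot):
    "shift/turn in call units from current TCP to a target"
    o=r.observe();R0=R.from_rotvec(o["tcp_rot"])
    return np.round(np.r_[(R0.inv()*rot).as_rotvec()/np.radians(60),R0.inv().apply(np.array(pos)-o["tool_pos"])/.25],3)
def down(a):
    "tool down, closing line (y) at world angle a; nearest half turn to present"
    R0=R.from_rotvec(r.observe()["tcp_rot"]);c=[]
    for k in(0,np.pi):
        y=np.array([np.cos(a+k),np.sin(a+k),0]);z=np.array([0,0,-1.]);q=R.from_matrix(np.c_[np.cross(y,z),y,z]);c.append(((R0.inv()*q).magnitude(),k,q))
    return min(c)[2]
E
python3 - <<'E'
from h import *
s=r.snapshot("top")
np.save("top.npy",s,allow_pickle=True)
im=s["image"].copy()
c=cv2.resize(im[155:225,200:440],None,fx=3.3,fy=3.3,interpolation=cv2.INTER_CUBIC)
cv2.imwrite("pics/topcrop.png",c)
# bar: brown, saturation segmentation -> dominant hull on the bar's plank
hsv=cv2.cvtColor(im,cv2.COLOR_BGR2HSV)
m=((hsv[...,0]<18)&(hsv[...,1]>110)).astype(np.uint8)
m[:, :330]=0;m[:,440:]=0;m[:185]=0;m[225:]=0
ys,xs=np.nonzero(m);w=px2w(s,np.c_[xs,ys],.014)[:,:2]
(cx,cy),sz,a=cv2.minAreaRect((w*1000).astype(np.float32));print("bar",len(w),cx,cy,sz,a,w.mean(0))
v=np.linalg.svd(w-w.mean(0))[2][0] if len(w)<5000 else 0;print(np.degrees(np.arctan2(-v[0]*np.sign(v[1]),abs(v[1]))))
for q in["tin1_mid","spare_mid","spot_mid"]:
  for cam in("top","side"):
    if q!="spot_mid" and cam=="side":r.snapshot("side")
    print(q,cam,[(round(d["score"],2),np.round(d["location"],3).tolist()) for d in r.spot_in(cam,q)])
print([(q,np.round(r.landmark_of(c,q)[0]["location"],3).tolist()) for q in("tin2_mid","tin3_mid") for c in("top","side")])
E
```

```text
bar 1137 562.394287109375 -187.55780029296875 (267.833984375, 34.99475860595703) 82.13368225097656 [ 0.56180701 -0.18719941]
-7.758925867344608
tin1_mid top [(0.7, [0.575, 0.083, 0.088])]
tin1_mid side [(0.69, [0.572, 0.063, 0.066]), (0.48, [0.361, 0.334, 0.107])]
spare_mid top [(0.77, [0.476, -0.362, 0.063])]
spare_mid side [(0.81, [0.471, -0.378, 0.056])]
spot_mid top [(0.47, [0.568, 0.023, 0.03])]
spot_mid side [(0.5, [0.572, 0.025, 0.027])]
[('tin2_mid', [0.588, 0.157, 0.056]), ('tin2_mid', [0.588, 0.16, 0.058]), ('tin3_mid', [0.595, 0.223, 0.051]), ('tin3_mid', [0.576, 0.082, 0.052])]
```

View pics/topcrop.png

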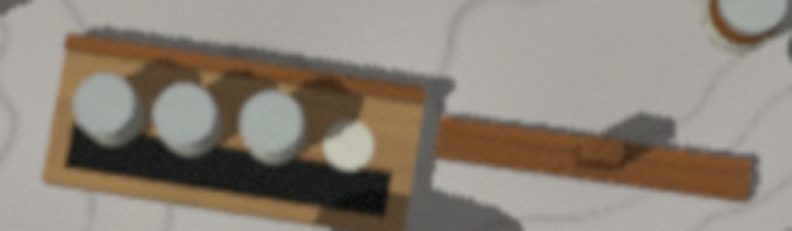

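```bash
python3 - <<'E'
from h import *
s=np.load("top.npy",allow_pickle=True).item()
P=lambda L,z:px2w(s,(np.array(L,float)+.5)/3.3-.5+[200,155],z)[:,:2]
f=P([(45,182),(315,222)],.024);g=P([(68,165),(386,213)],.024);g2=P([(390,172)],.024);b=P([(68,36),(425,88)],.034)
for n,l in(("front",f),("groove",g),("railback",b)):
    d=l[0]-l[1];print(n,l.round(4).tolist(),np.degrees(np.arctan2(-d[0],d[1])),np.hypot(*d))
print(g2, P([(348,146)],.024), P([(107,102),(186,112),(272,122)],.084))
for k in(-7.8,):
  y=np.radians(k)
  for base in((.578,.124),):
    for n,p in(("groove",(-.031,0,.024)),("rail back L",(.061,.155,0)),("rail back R",(.061,-.155,0)),("front L",(-.065,.155,0)),("grooveL",(-.051,.138,0)),("grooveR",(-.051,-.138,0)),("spot",(0.008,-.099,0))): print(n,bpt(base,y,p).round(4))
  q=R.from_euler("z",-y)
  for t in((.577,.0815),(.588,.158),(.594,.222),(.568,.022)): print("board frame",q.apply([t[0]-.578,t[1]-.124,0]).round(4))
o=np.radians(-7.8+90)
print("pre spare",rows((.477,-.366,.25),down(0)), R.from_rotvec(r.observe()["tcp_rot"]).as_matrix().round(2).tolist())
E
```

```text
front [[0.5369, 0.277], [0.5046, 0.048]] -8.050766875945667 0.23123924317291386
groove [[0.5516, 0.2578], [0.5125, -0.0115]] -8.253583948208153 0.27211722789381987
railback [[0.6609, 0.2597], [0.6175, -0.0437]] -8.143794285619652 0.3064977191667898
[[ 0.54726043 -0.01465681]] [[0.56919133 0.0208997 ]] [[0.5952542  0.21632586]
 [0.5873124  0.15154515]
 [0.57946062 0.08147406]]
groove [0.5473 0.1282 0.024 ]
rail back L [0.6595 0.2693 0.    ]
rail back R [ 0.6174 -0.0378  0.    ]
front L [0.5346 0.2864 0.    ]
grooveL [0.5462 0.2676 0.    ]
grooveR [ 0.5087 -0.0058  0.    ]
spot [0.5725 0.0248 0.    ]
board frame [ 0.0048 -0.0422  0.    ]
board frame [0.0053 0.035  0.    ]
board frame [0.0026 0.0993 0.    ]
board frame [ 0.0039 -0.1024  0.    ]
pre spare [-0.    -0.     1.185 -2.279 -2.967  0.215] [[-0.95, 0.32, -0.0], [0.32, 0.95, -0.0], [0.0, -0.0, -1.0]]
```

{"method": "carry_out", "body": {"rows": "0 0 0.9 -0.78 -1 0 1;0 0 0.9 -0.78 -1 0 1;0 0 0.9 -0.78 -1 0 1;0 0 0.9 -0.78 -1 0 1;0 0 0.9 -0.78 -1 0 1;0 0 0.9 -0.78 -1 0 1;0 0 0.9 -0.78 -1 0 1;0 0 0.9 -0.78 -1 0 1", "grip_force": 40}}

```text
time: 2.75
tool_pos: [0.2822, 0.2189, 0.3041]
tcp_rot: [1.872, 2.522, 0.001]
force: [-1.3, 0.6, 0.4]
gripper_width: 0.0854
grip_force: 0.0
```

```bash
python3 - <<'E'
from h import *
print(r.observe()["tool_pos"],rows((.477,-.366,.25),down(np.radians(-8.1))))
E
```

```text
[0.28224502 0.21893224 0.3041377 ] [ 1.000e-03  0.000e+00  4.150e-01 -2.465e+00  6.900e-02  2.170e-01]
```

{"method": "carry_out", "body": {"rows": "0 0 0.415 -1 0.03 0 1;0 0 0.415 -1 0.03 0 1;0 0 0.415 -1 0.03 0 1;0 0 0.415 -1 0.03 0 1;0 0 0.415 -1 0.03 0 1;0 0 0.415 -1 0.03 0 1"}}

```text
time: 3.35
tool_pos: [0.365, -0.0205, 0.3044]
tcp_rot: [2.373, 2.054, 0.001]
force: [0.4, 0.7, -0.2]
gripper_width: 0.0854
grip_force: 0.0
```

```bash
python3 - <<'E'
from h import *
print(r.observe()["tool_pos"],rows((.477,-.366,.25),down(np.radians(-8.1))))
E
```

```text
[ 0.36500604 -0.02047948  0.30435633] [ 0.003  0.002 -0.003 -1.303  0.641  0.221]
```

{"method": "carry_out", "body": {"rows": "0 0 0 -0.95 0.45 0.1 1;0 0 0 -0.95 0.45 0.1 1;0 0 0 -0.95 0.45 0.1 1;0 0 0 -0.95 0.45 0.1 1;0 0 0 -0.95 0.45 0.1 1;0 0 0 -0.95 0.45 0.1 1"}}

```text
time: 3.95
tool_pos: [0.4438, -0.2695, 0.2781]
tcp_rot: [2.367, 2.063, 0.0]
force: [0.3, 1.0, -0.2]
gripper_width: 0.0853
grip_force: 0.0
```

{"method": "carry_out", "body": {"rows": "0 0 0 -0.353 0.191 0.12 1;0 0 0 -0.353 0.191 0.12 1;0 0 0 -0.353 0.191 0.12 1;0 0 0 -0.353 0.191 0.12 1"}}

```text
time: 4.35
tool_pos: [0.4775, -0.3593, 0.2474]
tcp_rot: [-2.364, -2.065, -0.001]
force: [0.0, -0.5, 0.6]
gripper_width: 0.0856
grip_force: 0.0
```

```bash
python3 - <<'E'
from h import *
s=r.snapshot("wrist");cv2.imwrite("pics/w1.png",s["image"])
for f in(r.spot_in,r.landmark_of):print([(d["score"],np.round(d["location"],4)) for d in f("wrist","spare_mid")])
p=r.landmark_of("wrist","spare_mid")
print(r.observe()["tool_pos"],rows((.477,-.366,.099),down(np.radians(-8.1))))
if p: print(rows((*p[0]["location"][:2],.099),down(np.radians(-8.1))))
print("cam",-cv2.Rodrigues(s["rvec"])[0].T@np.ravel(s["tvec"]),cv2.Rodrigues(s["rvec"])[0].round(2).tolist())
E
```

```text
[(0.81, array([ 0.4807, -0.3594,  0.0619]))]
[(0.89, array([ 0.4797, -0.3662,  0.0307]))]
[ 0.47715666 -0.35862473  0.24972648] [ 0.    -0.     0.007 -0.029  0.003  0.603]
[ 0.    -0.     0.007 -0.029  0.014  0.603]
cam [ 0.488355   -0.28282933  0.31768381] [[0.99, -0.14, -0.0], [-0.13, -0.94, 0.3], [-0.04, -0.3, -0.95]]
```

View pics/w1.png

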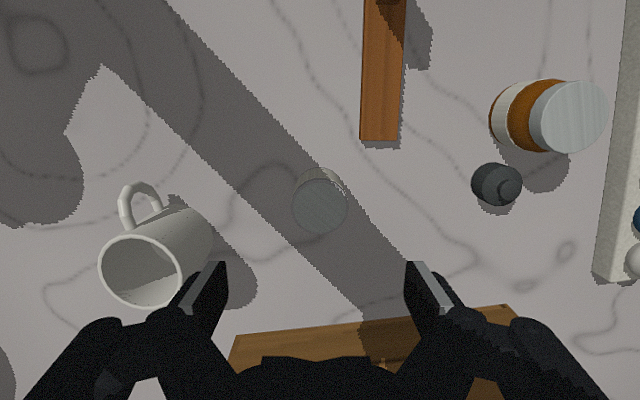

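{"method": "carry_out", "body": {"rows": "0 0 0 -0.03 0.012 0.3 1;0 0 0 -0.03 0.012 0.3 1;0 0 0 -0.03 0.012 0.6 1;0 0 0 -0.03 0.012 0.6 1;0 0 0 -0.03 0.012 0.6 1;0 0 0 -0.03 0.012 0.6 1;0 0 0 -0.03 0.012 0.6 -1;0 0 0 -0.03 0.012 0.6 -1;0 0 0 -0.03 0.012 0.6 -1;0 0 0 -0.03 0.012 0.6 -1;0 0 0 -0.03 0.012 0.6 -1;0 0 0 -0.03 0.012 0.6 -1", "grip_force": 40}}

```text
time: 5.75
tool_pos: [0.4798, -0.3692, 0.1012]
tcp_rot: [2.365, 2.063, 0.001]
force: [-0.1, 1.6, 7.1]
gripper_width: 0.0512
grip_force: 41.0
```

{"method": "carry_out", "body": {"rows": "0 0 0 0 0 0 -1;0 0 0 0 0 -0.3 -1;0 0 0 0 0 -0.5 -1;0 0 0 0 0 -0.5 -1;0 0 0 0 0 -0.5 -1;0 0 0 0 0 -0.5 -1"}}

```text
time: 6.35
tool_pos: [0.479, -0.3684, 0.2246]
tcp_rot: [2.366, 2.064, 0.0]
force: [-0.1, -0.7, -1.6]
gripper_width: 0.0509
grip_force: 42.9
```

```bash
python3 - <<'E'
from h import *
s=r.snapshot("wrist");cv2.imwrite("pics/w2.png",s["image"])
print(r.observe()["tool_pos"],r.observe()["gripper_width"],rows((.569,.0213,.225),down(np.radians(-8.1))))
E
```

```text
[ 0.4783724  -0.36793311  0.2232457 ] 0.051136413333479694 [-1.000e-03 -1.000e-03  5.000e-03  1.592e+00  1.480e-01 -6.000e-03]
```

{"method": "carry_out", "body": {"rows": "0 0 0.005 0.8 0.08 0 -1;0 0 0.005 0.8 0.08 0 -1;0 0 0.005 0.8 0.08 0 -1;0 0 0.005 0.8 0.08 0 -1;0 0 0.005 0.8 0.08 0 -1"}}

```text
time: 6.9
tool_pos: [0.5251, -0.1668, 0.2217]
tcp_rot: [-2.36, -2.064, 0.0]
force: [-1.2, -0.5, -1.9]
gripper_width: 0.0507
grip_force: 42.9
```

{"method": "carry_out", "body": {"rows": "0 0 0 0.5 0.07 -0.3 -1;0 0 0 0.5 0.07 -0.3 -1;0 0 0 0.5 0.07 -0.3 -1;0 0 0 0.5 0.07 -0.3 -1;0 0 0 0.5 0.07 -0.3 -1;0 0 0 0.5 0.07 -0.3 -1"}}

```text
time: 7.5
tool_pos: [0.5597, -0.0525, 0.2969]
tcp_rot: [-2.372, -2.056, 0.004]
force: [-0.6, -0.9, -1.7]
gripper_width: 0.0511
grip_force: 42.9
```

```bash
python3 - <<'E'
from h import *
s=r.snapshot("wrist");np.save("w3.npy",s,allow_pickle=True);cv2.imwrite("pics/w3.png",s["image"])
for q in("board","groove","spot_mid","tin1_mid","tin2_mid","tin3_mid","spare_mid"):
    print(q,[(round(d["score"],2),np.round(d["location"],4).tolist()) for d in r.landmark_of("wrist",q)])
print(r.observe()["tool_pos"],rows((.569,.0213,.124),down(np.radians(-8.1))))
E
```

```text
board [(0.67, [0.583, 0.1192, -0.0005])]
groove [(0.75, [0.548, 0.1249, 0.0251])]
spot_mid []
tin1_mid [(0.67, [0.5792, 0.0807, 0.0541])]
tin2_mid []
tin3_mid []
spare_mid []
[ 0.56058291 -0.05213691  0.29865206] [-0.    -0.    -0.001  0.296 -0.008  0.699]
```

View pics/w3.png

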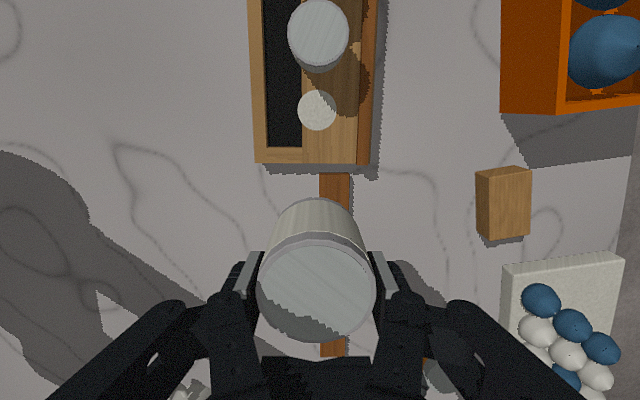

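```bash
python3 - <<'E'
from h import *
s=np.load("w3.npy",allow_pickle=True).item()
z=.024
sp=px2w(s,[(317,110)],z)[0];c=px2w(s,[(255,162),(358,163),(268,147),(302,147),(262,3),(301,60)],z)
rb=px2w(s,[(369,164),(386,3)],.034)
print("spot",sp.round(4));print(c[:,:2].round(4).tolist(),rb.round(4).tolist())
for a,b in((c[0],c[1]),(c[2],c[3]),(rb[0],rb[1]),(c[2],c[4])):
  d=b-a;print(np.degrees(np.arctan2(d[1],d[0])),np.degrees(np.arctan2(-d[0],d[1])))
print("tin1",px2w(s,[(319,34)],.084).round(4))
for b in((.580,.118),(.581,.120),):
  y=np.radians(-8.1)
  for n,p in(("frR",(-.065,-.155,.024)),("grR",(-.051,-.138,.024)),("gr2",(-.011,-.138,.024)),("railR",(.061,-.155,.034)),("grfar",(-.051,0,.024))): print(n,bpt(b,y,p)[:2].round(4),w2px(s,bpt(b,y,p)).round(0))
t=r.observe()["tool_pos"]; print(t,"held top",px2w(s,[(317,293)],t[2]-.099+.06))
print(rows((sp[0],sp[1],.2),down(np.radians(-8.1))))
E
```

```text
spot [0.5711 0.021  0.024 ]
[[0.4939, -0.0246], [0.6087, -0.0423], [0.5116, -0.0102], [0.549, -0.0157], [0.5318, 0.1299], [0.5618, 0.0725]] [[0.6194, -0.0432, 0.034], [0.6505, 0.1099, 0.034]]
-8.755267933321885 -98.75526793332189
-8.272154187492461 -98.27215418749246
78.51998145836369 -11.480018541636323
81.78611765926888 -8.213882340731129
tin1 [[0.5814 0.0817 0.084 ]]
frR [ 0.4938 -0.0263] [[255. 163.]]
grR [ 0.5101 -0.0114] [[267. 148.]]
gr2 [ 0.5497 -0.0171] [[303. 148.]]
railR [ 0.6186 -0.044 ] [[368. 165.]]
grfar [0.5295 0.1252] [[261.   9.]]
frR [ 0.4948 -0.0243] [[256. 162.]]
grR [ 0.5111 -0.0094] [[267. 146.]]
gr2 [ 0.5507 -0.0151] [[303. 146.]]
railR [ 0.6196 -0.042 ] [[369. 163.]]
grfar [0.5305 0.1272] [[261.   6.]]
[ 0.56058291 -0.05213691  0.29865206] held top [[ 0.56113043 -0.04718097  0.25965206]]
[-0.    -0.    -0.001  0.296  0.     0.395]
```

{"method": "carry_out", "body": {"rows": "0 0 0 0.28 0 0.1 -1;0 0 0 0.28 0 0.2 -1;0 0 0 0.28 0 0.4 -1;0 0 0 0.28 0 0.6 -1;0 0 0 0.28 0 0.6 -1;0 0 0 0.28 0 0.6 -1;0 0 0 0.28 0 0.6 -1"}}

```text
time: 8.6
tool_pos: [0.5726, 0.0173, 0.1517]
tcp_rot: [2.371, 2.057, 0.005]
force: [1.1, 0.5, -1.2]
gripper_width: 0.0509
grip_force: 42.9
```

```bash
python3 - <<'E'
from h import *
s=r.snapshot("wrist");np.save("w4.npy",s,allow_pickle=True)
t=r.snapshot("side");np.save("s4.npy",t,allow_pickle=True)
c=np.hstack([cv2.resize(s["image"],(400,250)),cv2.resize(t["image"][125:250,260:460],(400,250),interpolation=cv2.INTER_CUBIC)])
cv2.imwrite("pics/c4.png",c)
print(r.observe()["tool_pos"],rows((.570,.017,.126),down(np.radians(-8.2))))
E
```

```text
[0.57266595 0.01728214 0.15189535] [ 0.005 -0.     0.001 -0.003 -0.011  0.104]
```

View pics/c4.png

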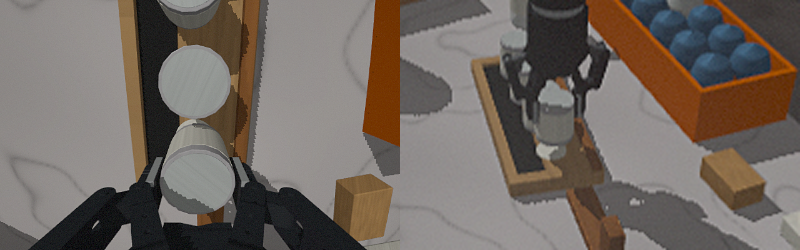

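{"method": "carry_out", "body": {"rows": "0 0 0 0 -0.011 0.06 -1;0 0 0 0 -0.011 0.09 -1;0 0 0 0 -0.011 0.1 -1;0 0 0 0 -0.011 0.104 -1;0 0 0 0 -0.011 0.104 -1"}}

```text
time: 9.2
tool_pos: [0.568, 0.018, 0.1251]
tcp_rot: [2.372, 2.059, 0.001]
force: [-4.3, 0.3, 10.8]
gripper_width: 0.0512
grip_force: 44.4
```

{"method": "carry_out", "body": {"rows": "0 0 0 0 0 0 0.6;0 0 0 0 0 0 0.6;0 0 0 0 0 0 0.6;0 0 0 0 0 0 0.6;0 0 0 0 0 -0.1 0.6;0 0 0 0 0 -0.3 0.6;0 0 0 0 0 -0.5 0.6;0 0 0 0 0 -0.5 0.6;0 0 0 0 0 -0.5 0.6"}}

```text
time: 10.1
tool_pos: [0.5688, 0.018, 0.2493]
tcp_rot: [2.371, 2.057, 0.004]
force: [-1.1, 0.5, 0.0]
gripper_width: 0.0683
grip_force: 0.0
```

```bash
python3 - <<'E'
from h import *
s=r.snapshot("wrist");np.save("w5.npy",s,allow_pickle=True);cv2.imwrite("pics/w5.png",s["image"])
for q in("spare_mid","tin1_mid","spot_mid","bar_grip"):
    print(q,[(round(d["score"],2),np.round(d["location"],4).tolist()) for d in r.landmark_of("wrist",q)])
o=r.observe();print(o["tool_pos"],o["gripper_width"],rows((.562,-.187,.2),down(np.radians(-8+90))))
E
```

```text
spare_mid []
tin1_mid [(0.55, [0.5823, 0.0834, 0.0537])]
spot_mid [(0.47, [0.5501, 0.1245, 0.0211])]
bar_grip [(0.81, [0.5622, -0.1864, 0.0445])]
[0.56698565 0.01812061 0.24617808] 0.0685324330855373 [-0.002  0.002  1.498 -0.815  0.096  0.185]
```

View pics/w5.png

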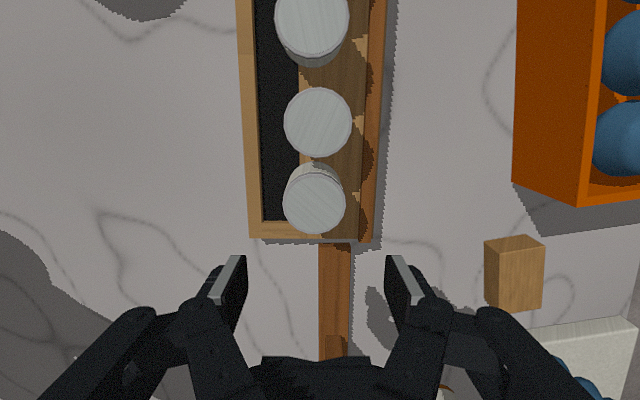

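{"method": "carry_out", "body": {"rows": "0 0 0.9 -0.815 0.096 0 1;0 0 0.9 -0.815 0.096 0 1;0 0 0.9 -0.815 0.096 0 1;0 0 0.9 -0.815 0.096 0 1;0 0 0.9 -0.815 0.096 0 1;0 0 0.9 -0.815 0.096 0 1;0 0 0.9 -0.815 0.096 0 1;0 0 0.9 -0.815 0.096 0 1"}}

```text
time: 11.15
tool_pos: [0.5624, -0.1872, 0.2466]
tcp_rot: [-3.048, -0.756, 0.003]
force: [0.8, 0.9, 0.4]
gripper_width: 0.085
grip_force: 0.0
```

{"method": "carry_out", "body": {"rows": "0 0 0.598 0 0 0 1;0 0 0.598 0 0 0 1;0 0 0.598 0 0 0 1;0 0 0.598 0 0 0 1;0 0 0.598 0 0 0 1;0 0 0.598 0 0 0 1"}}

```text
time: 11.75
tool_pos: [0.5628, -0.1868, 0.2474]
tcp_rot: [-3.134, 0.214, 0.001]
force: [0.8, -0.3, 0.3]
gripper_width: 0.0851
grip_force: 0.0
```

```bash
python3 - <<'E'
from h import *
s=np.load("w5.npy",allow_pickle=True).item();print("spare",px2w(s,[(314,204)],.084),"tin1",px2w(s,[(318,122)],.084))
s=r.snapshot("wrist");np.save("w6.npy",s,allow_pickle=True);cv2.imwrite("pics/w6.png",s["image"])
im=s["image"];hsv=cv2.cvtColor(im,cv2.COLOR_BGR2HSV)
for q in("bar_grip",):
    print(q,[(round(d["score"],2),np.round(d["location"],4).tolist()) for d in r.landmark_of("wrist",q)])
o=r.observe();print(o["tool_pos"],rows((.562,-.187,.099),down(np.radians(82))))
E
```

```text
spare [[0.56865287 0.0208193  0.084     ]] tin1 [[0.58076805 0.08374505 0.084     ]]
bar_grip [(0.68, [0.5636, -0.1876, 0.0464])]
[ 0.56288376 -0.18688693  0.24760706] [-0.     0.     0.003 -0.003  0.001  0.594]
```

View pics/w6.png

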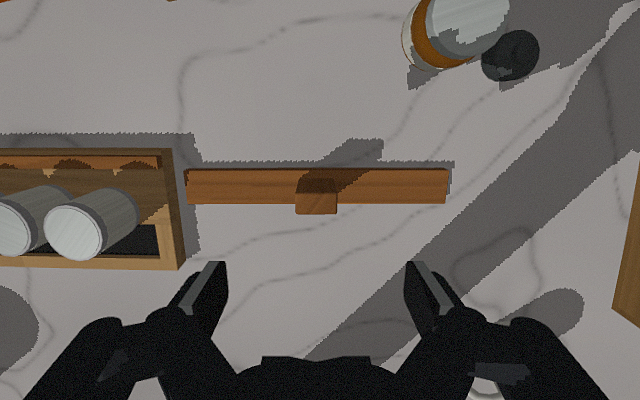

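```bash
python3 - <<'E'
from h import *
s=np.load("w6.npy",allow_pickle=True).item()
a=px2w(s,[(187,203),(446,202),(184,169),(446,169)],.014);print(a[:,:2].round(4).tolist(),a.mean(0).round(4))
for i,j in((0,1),(2,3)):d=a[i]-a[j];print(np.degrees(np.arctan2(-d[0],d[1])),np.hypot(*d[:2]))
h=px2w(s,[(296,193),(336,193),(297,213),(335,213)],.07);print(h.round(4).tolist())
b=px2w(s,[(183,269),(162,258)],.024);print(b)
E
```

```text
[[0.564, -0.0517], [0.5282, -0.3198], [0.5994, -0.0581], [0.5633, -0.3201]] [ 0.5637 -0.1874  0.014 ]
-7.61001644390605 0.2705048887989874
-7.846438616570745 0.2645046020615957
[[0.574, -0.1722, 0.07], [0.5695, -0.2054, 0.07], [0.5564, -0.1703, 0.07], [0.552, -0.2024, 0.07]]
[[ 0.4938215  -0.031928    0.024     ]
 [ 0.50978211 -0.01274972  0.024     ]]
```

{"method": "carry_out", "body": {"rows": "0 0 0 -0.001 0.002 0.2 1;0 0 0 -0.001 0.002 0.4 1;0 0 0 -0.001 0.002 0.55 1;0 0 0 -0.001 0.002 0.594 1;0 0 0 -0.001 0.002 0.594 1;0 0 0 -0.001 0.002 0.594 -1;0 0 0 -0.001 0.002 0.594 -1;0 0 0 -0.001 0.002 0.594 -1;0 0 0 -0.001 0.002 0.594 -1;0 0 0 -0.001 0.002 0.594 -1;0 0 0 -0.001 0.002 0.594 -1;0 0 0 -0.001 0.002 0.594 -1", "grip_force": 80}}

```text
time: 13.05
tool_pos: [0.5639, -0.188, 0.1013]
tcp_rot: [3.133, -0.218, 0.005]
force: [-1.1, -0.5, 6.3]
gripper_width: 0.0354
grip_force: 80.6
```

{"method": "carry_out", "body": {"rows": "0 0 0 0 0 0 -1;0 0 0 0 0 0 -1;0 0 0 0 0 -0.1 -1;0 0 0 0 0 -0.2 -1;0 0 0 0 0 -0.35 -1;0 0 0 0 0 -0.35 -1;0 0 0 0 0 -0.35 -1"}}

```text
time: 13.75
tool_pos: [0.5631, -0.1877, 0.188]
tcp_rot: [3.133, -0.218, 0.004]
force: [-0.1, -0.1, -3.2]
gripper_width: 0.0349
grip_force: 80.6
```

```bash
python3 - <<'E'
from h import *
s=r.snapshot("wrist");np.save("w7.npy",s,allow_pickle=True)
o=r.observe();R0=R.from_rotvec(o["tcp_rot"]);yv=R0.as_matrix()[:,1];print(o["tool_pos"],R0.as_matrix()[:,2],"tool y",np.degrees(np.arctan2(yv[1],yv[0])))
zt=o["tool_pos"][2]-.0990+.014
hsv=cv2.cvtColor(s["image"],cv2.COLOR_BGR2HSV)
cv2.imwrite("pics/w7.png",cv2.resize(s["image"][130:310],(800,225)))
y=np.radians(-8.2);B=(.5805,.119)
p=bpt(B,y,(-.078,0,.2));print("pre",p,rows(p,down(y+np.pi/2)))
E
```

```text
[ 0.56224022 -0.18730401  0.18666499] [-3.00522729e-04  1.01545084e-04 -9.99999950e-01] tool y -97.97150882465193
pre [0.50329745 0.13012506 0.2       ] [-0.     0.     0.004 -0.41  -1.225 -0.053]
```

View pics/w7.png

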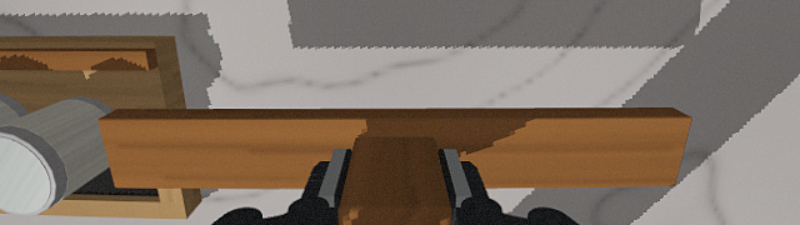

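{"method": "carry_out", "body": {"rows": "0 0 0.004 -0.42 -0.2 -0.1 -1;0 0 0.004 -0.42 -0.2 -0.1 -1;0 0 0.004 -0.42 -0.2 -0.1 -1;0 0 0.004 -0.42 -0.2 -0.1 -1;0 0 0.004 -0.42 -0.95 -0.1 -1;0 0 0.004 -0.42 -0.95 -0.1 -1;0 0 0.004 -0.42 -0.95 -0.1 -1;0 0 0.004 -0.42 -0.95 -0.1 -1;0 0 0.004 -0.42 -0.95 -0.1 -1"}}

```text
time: 14.7
tool_pos: [0.4889, 0.031, 0.2109]
tcp_rot: [-3.113, 0.154, -0.0]
force: [0.6, -0.8, -1.9]
gripper_width: 0.0349
grip_force: 81.2
```

```bash
python3 - <<'E'
from h import *
y=np.radians(-8.2);B=(.5805,.119)
for z in(.2,.130):
  p=bpt(B,y,(-.078,0,z));print("pre",p,rows(p,down(y+np.pi/2)))
print(r.observe()["tool_pos"])
E
```

```text
pre [0.50329745 0.13012506 0.2       ] [-0.024  0.002  0.042  0.018 -0.399  0.054]
pre [0.50329745 0.13012506 0.13      ] [-0.024  0.002  0.042  0.019 -0.392  0.334]
[0.48890613 0.03095456 0.21094725]
```

{"method": "carry_out", "body": {"rows": "0 0 0 0.01 -0.28 0.05 -1;0 0 0 0.01 -0.28 0.05 -1;0 0 0 0.01 -0.28 0.05 -1;0 0 0 0.01 -0.28 0.05 -1;0 0 0 0.01 -0.28 0.05 -1"}}

```text
time: 15.2
tool_pos: [0.496, 0.0597, 0.2011]
tcp_rot: [-3.087, 0.08, -0.0]
force: [-0.1, 0.0, -1.4]
gripper_width: 0.0353
grip_force: 81.1
```

```bash
python3 - <<'E'
from h import *
y=np.radians(-8.2);B=(.5805,.119)
s=r.snapshot("wrist");np.save("w8.npy",s,allow_pickle=True);cv2.imwrite("pics/w8.png",s["image"])
for z in(.2,.130):
  p=bpt(B,y,(-.078,0,z));print("pre",p,rows(p,down(y+np.pi/2)))
print(r.observe()["tool_pos"])
for q in("groove","board","bar_grip"):
    print(q,[(round(d["score"],2),np.round(d["location"],4).tolist()) for d in r.landmark_of("wrist",q)])
E
```

```text
pre [0.50329745 0.13012506 0.2       ] [-0.051  0.003  0.087  0.014 -0.282  0.02 ]
pre [0.50329745 0.13012506 0.13      ] [-0.051  0.003  0.087  0.015 -0.267  0.3  ]
[0.4960554  0.0598203  0.20120285]
groove [(0.97, [0.5501, 0.1254, 0.0236])]
board []
bar_grip [(0.38, [0.5876, 0.1498, 0.0556])]
```

View pics/w8.png

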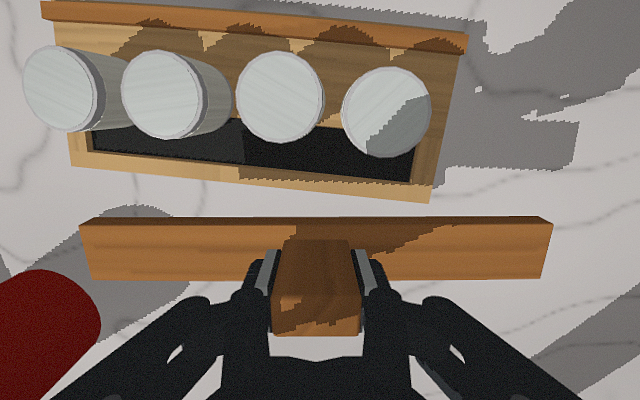

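```bash
python3 - <<'E'
from h import *
o=r.observe();print(o["joint_positions"].round(3),R.from_rotvec(o["tcp_rot"]).as_matrix().round(3).tolist())
E
```

```text
[-0.052  0.33  -0.476  0.765  0.054  3.141] [[0.999, -0.051, 0.002], [-0.051, -0.997, 0.054], [-0.001, -0.054, -0.999]]
```

{"method": "carry_out", "body": {"rows": "0 0 0 0.1 0 -0.24 -1;0 0 0 0.1 0 -0.24 -1;-0.05 0 -0.2 0.1 0 -0.24 -1;-0.05 0 -0.3 0.1 0 -0.24 -1;-0.05 0 -0.4 0.1 0 -0.24 -1;-0.05 0 -0.5 0.1 0 -0.24 -1;-0.05 0 -0.6 0.1 0 -0.24 -1;-0.05 0 -0.7 0.1 0 -0.24 -1;-0.05 0 -0.8 0.1 0 -0.24 -1;-0.05 0 -0.9 0.1 0 -0.24 -1;-0.05 0 -0.9 0.1 0 -0.24 -1;-0.05 0 -0.9 0.1 0 -0.24 -1"}}

```text
time: 16.6
tool_pos: [0.5208, 0.0561, 0.261]
tcp_rot: [2.834, 1.35, 0.037]
force: [-0.8, 0.3, -1.3]
gripper_width: 0.0356
grip_force: 81.2
```

```bash
python3 - <<'E'
from h import *
o=r.observe();M=R.from_rotvec(o["tcp_rot"]).as_matrix();print(o["joint_positions"].round(3),o["tool_pos"],M.round(3).tolist())
# tilt fix then yaw: desired y angle 81.8
a=np.radians(81.8);y=np.array([np.cos(a),np.sin(a),0]);z=np.array([0,0,-1.]);q=R.from_matrix(np.c_[np.cross(y,z),y,z])
print((R.from_matrix(M).inv()*q).as_rotvec()/np.radians(60))
E
```

```text
[-0.038  0.298 -0.349  0.902  0.009  2.215] [0.52081939 0.05607319 0.26103176] [[0.63, 0.776, 0.022], [0.776, -0.63, 0.008], [0.02, 0.012, -1.0]]
[ 2.73839601e-02  5.48839940e-04 -2.01407848e+00]
```

{"method": "carry_out", "body": {"rows": "0 0 -0.14 0 0 0 -1;0 0 -0.28 0 0 0 -1;0 0 -0.42 0 0 0 -1;0 0 -0.56 0 0 0 -1;0 0 -0.7 0 0 0 -1;0 0 -0.84 0 0 0 -1;0 0 -1 0 0 0 -1;0 0 -1 0 0 0 -1"}}

```text
time: 17.4
tool_pos: [0.5208, 0.0561, 0.2609]
tcp_rot: [1.771, 2.578, 0.03]
force: [0.0, -0.4, -2.0]
gripper_width: 0.0352
grip_force: 81.2
```

```bash
cat >> h.py <<'E'
Y=np.radians(-8.2);B=(.5805,.119)
a=Y+np.pi/2;_y=np.array([np.cos(a),np.sin(a),0]);_z=np.array([0,0,-1.]);Q=R.from_matrix(np.c_[np.cross(_y,_z),_y,_z])
E
python3 - <<'E'
from h import *
o=r.observe();print(o["joint_positions"].round(3),o["tool_pos"],rows(bpt(B,Y,(-.078,0,.2)),Q))
E
```

```text
[-0.038  0.298 -0.349  0.902  0.009  1.166] [0.52084616 0.05614073 0.26094285] [ 0.02   0.012 -1.013  0.301  0.035  0.245]
```

{"method": "carry_out", "body": {"rows": "0 0 -0.14 0 0 0 -1;0 0 -0.28 0 0 0 -1;0 0 -0.42 0 0 0 -1;0 0 -0.56 0 0 0 -1;0.01 0.006 -0.7 0 0 0 -1;0.02 0.012 -0.84 0 0 0 -1;0.02 0.012 -1 0 0 0 -1;0.02 0.012 -1 0 0 0 -1;0.02 0.012 -1 0 0 0 -1"}}

```text
time: 18.3
tool_pos: [0.5209, 0.0562, 0.2609]
tcp_rot: [0.251, 3.131, 0.0]
force: [0.3, -0.1, -2.3]
gripper_width: 0.0352
grip_force: 81.2
```

```bash
python3 - <<'E'
from h import *
o=r.observe();print(o["joint_positions"].round(3),o["tool_pos"],rows(bpt(B,Y,(-.078,0,.2)),Q))
E
```

```text
[-0.034  0.312 -0.329  0.93   0.     0.127] [0.52085139 0.05616888 0.26091864] [ 0.     0.    -0.016  0.117  0.281  0.244]
```

{"method": "carry_out", "body": {"rows": "0 0 -0.016 0.117 0.281 0 -1;0 0 -0.016 0.117 0.281 0 -1;0 0 -0.016 0.117 0.281 0.1 -1;0 0 -0.016 0.117 0.281 0.3 -1;0 0 -0.016 0.117 0.281 0.3 -1;0 0 -0.016 0.117 0.281 0.3 -1"}}

```text
time: 18.9
tool_pos: [0.5021, 0.13, 0.1858]
tcp_rot: [-0.221, -3.131, 0.0]
force: [0.2, 0.4, -1.5]
gripper_width: 0.0353
grip_force: 81.3
```

```bash
python3 - <<'E'
from h import *
s=r.snapshot("wrist");np.save("w8.npy",s,allow_pickle=True);cv2.imwrite("pics/w8b.png",s["image"])
o=r.observe();print(o["tool_pos"],rows(bpt(B,Y,(-.078,0,.131)),Q))
for q in("groove","bar_grip"):
    print(q,[(round(d["score"],2),np.round(d["location"],4).tolist()) for d in r.landmark_of("wrist",q)])
s=r.snapshot("top");np.save("t8.npy",s,allow_pickle=True)
for q in("groove","board","bar_grip","spare_mid"):
    print(q,[(round(d["score"],2),np.round(d["location"],4).tolist()) for d in r.landmark_of("top",q)])
E
```

```text
[0.5034901  0.13009247 0.18719297] [ 0.     0.001  0.002  0.001 -0.     0.225]
groove []
bar_grip [(0.94, [0.504, 0.1303, 0.1292])]
groove [(0.93, [0.5483, 0.1259, 0.0236])]
board [(0.78, [0.5788, 0.125, -0.0041])]
bar_grip []
spare_mid [(0.52, [0.5669, 0.0183, 0.057])]
```

View pics/w8b.png

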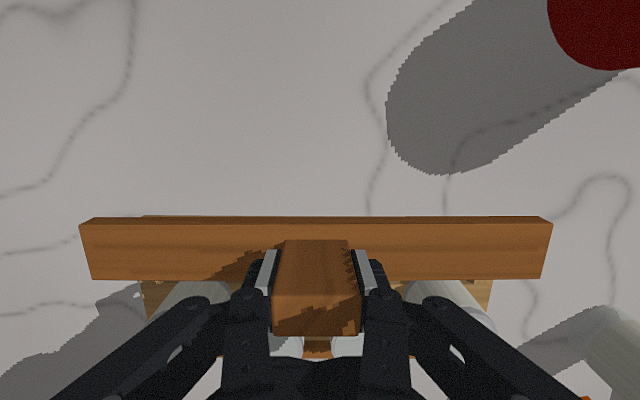

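```bash
python3 - <<'E'
from h import *
from scipy.optimize import least_squares
s=np.load("w8.npy",allow_pickle=True).item()
M=cv2.Rodrigues(s["rvec"])[0];o=r.observe();R0=R.from_rotvec(o["tcp_rot"]).as_matrix()
cw=-M.T@np.ravel(s["tvec"]);ct=R0.T@(cw-o["tool_pos"]);MR=M@R0   # cam in tool
u,_,vt=np.linalg.svd(np.array([[.999,-.051,.002],[-.051,-.997,.054],[-.001,-.054,-.999]]));T=u@vt
p=np.array([.49606,.05982,.20120]);Mw=MR@T.T;c=p+T@ct
s2=dict(s,rvec=cv2.Rodrigues(Mw)[0],tvec=-Mw@c)
im=cv2.imread("pics/w8.png");g=cv2.cvtColor(im,cv2.COLOR_BGR2GRAY)
# dark-bed boundary, lower side per column, and ends
low=[]
for x in range(110,400,10):
    col=g[120:215,x].astype(int);d=np.nonzero(col<50)[0]
    if len(d):low.append((x,120+d.max()+.5))
low=np.array(low);k=np.polyfit(low[:,0],low[:,1],1);print("near edge fit",k,np.abs(np.polyval(k,low[:,0])-low[:,1]).max())
ends=[]
for dy in(-8,-5):
    f=lambda x:int(round(np.polyval(k,x)+dy))
    d=[x for x in range(60,450) if g[f(x),x]<50];ends.append((d[0],f(d[0]),d[-1],f(d[-1])))
print(ends)
pts=[[( -.051,y,.024) for y in(0,)]]
e=px2w(s2,[(110,np.polyval(k,110)),(400,np.polyval(k,400))],.024);d=e[0]-e[1];print("near groove edge",e.round(4).tolist(),np.degrees(np.arctan2(-d[0],d[1])))
q=R.from_euler("z",-Y)
for name,uv,z in(("frontL",(70,165),.024),("frontR",(428,203),.024),("railL",(40,2),.034),("railR",(467,33),.034),("grL",ends[0][:2],.024),("grR",ends[0][2:],.024),("edgeA",(110,np.polyval(k,110)),.024),("edgeB",(400,np.polyval(k,400)),.024)):
    w=px2w(s2,[uv],z)[0];print(name,w[:2].round(4),"board",q.apply(w-[*B,0])[:2].round(4))
# bar ends in now-view, and offset in the tool frame
zt=o["tool_pos"][2]-.0873
w=px2w(s,[(80,224),(552,223),(93,279),(540,279)],zt);print("bar top corners, tool frame",((w-o["tool_pos"])@R0).round(4).tolist())
E
```

```text
near edge fit [1.01773399e-01 1.39987685e+02] 0.8246305418718975
[(93, 141, 409, 174), (93, 144, 409, 177)]
near groove edge [[0.5512, 0.2421, 0.024], [0.5154, 0.0005, 0.024]] -8.443873716240498
frontL [0.5415 0.2829] board [-0.062   0.1567]
frontR [ 0.4955 -0.0231] board [-0.0639 -0.1528]
railL [0.664 0.264] board [0.0619 0.1554]
railR [ 0.6199 -0.0408] board [ 0.0618 -0.1526]
grL [0.5606 0.2554] board [-0.0392  0.1321]
grR [ 0.5206 -0.0066] board [-0.0414 -0.1328]
edgeA [0.5512 0.2421] board [-0.0465  0.1176]
edgeB [5.154e-01 5.000e-04] board [-0.0476 -0.1266]
bar top corners, tool frame [[0.0184, -0.1329, 0.0872], [0.0183, 0.1315, 0.0874], [-0.0167, -0.1336, 0.0872], [-0.0174, 0.1327, 0.0874]]
```

```bash
sed -i 's/^Y=.*/Y=np.radians(-8.3);B=(.581,.1203)/' h.py; python3 - <<'E'
from h import *
for x in(-.078,-.045,-.023,-.021): print(x,rows(bpt(B,Y,(x,0,.130)),Q))
E
```

```text
-0.078 [ 0.001  0.002  0.005 -0.     0.006  0.228]
-0.045 [ 0.001  0.002  0.005 -0.132  0.005  0.228]
-0.023 [ 0.001  0.002  0.005 -0.22   0.005  0.228]
-0.021 [ 0.001  0.002  0.005 -0.228  0.005  0.228]
```

{"method": "carry_out", "body": {"rows": "0 0 0.005 0 0.005 0.1 -1;0 0 0.005 0 0.005 0.2 -1;0 0 0.005 0 0.005 0.228 -1;0 0 0.005 0 0.005 0.228 -1;0 0 0.005 -0.04 0.005 0.228 -1;0 0 0.005 -0.08 0.005 0.228 -1;0 0 0.005 -0.1 0.005 0.228 -1;0 0 0.005 -0.11 0.005 0.228 -1;0 0 0.005 -0.12 0.005 0.228 -1;0 0 0.005 -0.13 0.005 0.228 -1;0 0 0.005 -0.14 0.005 0.228 -1;0 0 0.005 -0.15 0.005 0.228 -1"}}

```text
time: 20.5
tool_pos: [0.5389, 0.1263, 0.1286]
tcp_rot: [-0.225, -3.131, -0.001]
force: [-3.8, 1.0, 1.0]
gripper_width: 0.0352
grip_force: 81.8
```

{"method": "carry_out", "body": {"rows": "0 0 0 -0.008 0 0 -1;0 0 0 -0.016 0 0 -1;0 0 0 -0.024 0 0 -1;0 0 0 -0.032 0 0 -1;0 0 0 -0.04 0 0 -1;0 0 0 -0.048 0 0 -1;0 0 0 -0.054 0 0 -1;0 0 0 -0.06 0 0 -1;0 0 0 -0.06 0 0 -1"}}

```text
time: 21.4
tool_pos: [0.5554, 0.124, 0.129]
tcp_rot: [0.226, 3.133, 0.0]
force: [-1.8, -0.3, -3.0]
gripper_width: 0.0352
grip_force: 81.3
```

```bash
python3 - <<'E'
from h import *
for x in(-.025,-.021,-.018): print(x,rows(bpt(B,Y,(x,0,.130)),Q))
o=r.observe();print(o["tool_pos"],o["force"],o["torque"])
E
```

```text
-0.025 [ 0.     0.001  0.001 -0.003  0.    -0.004]
-0.021 [ 0.     0.001  0.001 -0.019  0.    -0.004]
-0.018 [ 0.     0.001  0.001 -0.031  0.    -0.004]
[0.5554402  0.1239671  0.12900139] [-1.77364838 -0.33888534 -2.95865539] [0.01632086 0.46795166 0.00608082]
```

{"method": "carry_out", "body": {"rows": "0 0 0 -0.006 0 0 -1;0 0 0 -0.012 0 0 -1;0 0 0 -0.016 0 0 -1;0 0 0 -0.016 0 0 -1"}}

```text
time: 21.8
tool_pos: [0.5577, 0.1237, 0.1289]
tcp_rot: [-0.227, -3.131, -0.001]
force: [-6.4, 1.5, 1.6]
gripper_width: 0.035
grip_force: 82.1
```

{"method": "carry_out", "body": {"rows": "0 0 0 -0.004 0 0 -1;0 0 0 -0.008 0 0 -1;0 0 0 -0.008 0 0 -1"}}

```text
time: 22.1
tool_pos: [0.5583, 0.1236, 0.1287]
tcp_rot: [-0.227, -3.128, -0.001]
force: [-10.0, 2.6, 2.7]
gripper_width: 0.035
grip_force: 82.3
```

{"method": "carry_out", "body": {"rows": "0 0 0 -0.006 0 0 -1;0 0 0 -0.012 0 0 -1;0 0 0 -0.012 0 0 -1"}}

```text
time: 22.4
tool_pos: [0.5589, 0.1234, 0.1282]
tcp_rot: [-0.227, -3.123, -0.002]
force: [-15.2, 4.3, 6.9]
gripper_width: 0.0349
grip_force: 82.7
```

```bash
python3 - <<'E'
from h import *
q=R.from_euler("z",-Y)
o=r.observe();print(q.apply(o["tool_pos"]-[*B,0]),q.apply(o["force"]),q.apply(o["torque"]),rows(bpt(B,Y,(-.031,0,.130)),Q))
for c in("top","side"):
  r.snapshot(c)
  for n in("tin1_mid","tin2_mid","tin3_mid","spare_mid"):
    for d in r.landmark_of(c,n)[:3]:
        print(c,n,round(d["score"],2),q.apply(np.array(d["location"])-[*B,0]).round(4))
E
```

```text
[-2.22799999e-02 -8.13812797e-05  1.28151153e-01] [-15.67759067   2.0100198    6.86216482] [-0.12608027  3.53452813 -0.82129787] [ 0.    -0.01  -0.     0.035  0.    -0.007]
top tin1_mid 0.54 [ 0.0211 -0.037   0.0561]
top tin3_mid 0.21 [ 0.1509 -0.4873  0.0042]
top spare_mid 0.67 [ 0.0211 -0.1037  0.0552]
side tin1_mid 0.52 [ 0.0204 -0.0373  0.0529]
side tin2_mid 0.7 [0.02   0.0381 0.0552]
side tin2_mid 0.23 [ 0.2312 -0.2046 -0.0006]
side tin3_mid 0.49 [0.0242 0.102  0.0503]
side spare_mid 0.77 [ 0.0212 -0.0998  0.0506]
```

{"method": "carry_out", "body": {"rows": "0 0 0.004 0 0 0 -1;0 0 0.008 0 0 0 -1;0 0 0.008 0 0 0 -1"}}

```text
time: 23.2
tool_pos: [0.5589, 0.1235, 0.128]
tcp_rot: [-0.236, -3.122, -0.001]
force: [-15.7, 2.6, 6.2]
gripper_width: 0.0351
grip_force: 82.4
```

```bash
python3 - <<'E'
from h import *
q=R.from_euler("z",-Y)
o=r.observe();print(q.apply(o["tool_pos"]-[*B,0]),q.apply(o["force"]),q.apply(o["torque"]),rows(bpt(B,Y,(-.031,0,.130)),Q))
E
```

```text
[-2.22761236e-02 -6.33615174e-05  1.28041553e-01] [-15.94186223   0.32709304   6.15960678] [-0.04814775  3.35610185  0.15044835] [ 0.    -0.01  -0.006  0.035  0.    -0.007]
```

```bash
sed -i 's/^Y=.*/Y=np.radians(-8.5);B=(.5795,.1205)/' h.py; python3 - <<'E'
from h import *
for z in(.129,.120): print(rows(bpt(B,Y,(-.031,0,z)),Q))
E
```

```text
[ 0.    -0.01  -0.003  0.041  0.    -0.003]
[ 0.    -0.01  -0.003  0.041  0.     0.033]
```

{"method": "carry_out", "body": {"rows": "0 0 0 0.02 0 0 -1;0 0 0 0.04 0 0 -1;0 0 0 0.05 0 0 -1;0 0 0 0.05 0 0 -1"}}

```text
time: 23.6
tool_pos: [0.5524, 0.1246, 0.1295]
tcp_rot: [0.239, 3.13, 0.001]
force: [0.0, 0.3, -2.1]
gripper_width: 0.0349
grip_force: 81.5
```

```bash
python3 - <<'E'
from h import *
for z in(.129,.120): print(rows(bpt(B,Y,(-.031,0,z)),Q))
q=R.from_euler("z",-Y);o=r.observe();print(o["tool_pos"],o["force"])
r.snapshot("top");r.snapshot("side");r.snapshot("wrist")
for c in("top","side"):
  for n in("groove","bar_grip"):
    for d in r.landmark_of(c,n)[:2]: print(c,n,round(d["score"],2),q.apply(np.array(d["location"])-[*B,0]).round(4))
E
```

```text
[ 0.     0.002 -0.004  0.014 -0.     0.002]
[ 0.     0.002 -0.004  0.014 -0.     0.038]
[0.55237688 0.12462195 0.12951576] [ 0.04030771  0.34494302 -2.0694993 ]
top groove 0.76 [-0.0319 -0.0004  0.0248]
top groove 0.31 [-0.253   0.2251 -0.0022]
top bar_grip 0.67 [-0.0226 -0.0016  0.0767]
side groove 0.59 [-0.0353  0.0011  0.022 ]
side groove 0.58 [0.0004 0.0017 0.0007]
side bar_grip 0.66 [-0.0279 -0.0012  0.0695]
```

{"method": "carry_out", "body": {"rows": "0 0 -0.002 0.014 0 0 -1;0 0 -0.002 0.014 0 0 -1;0 0 -0.002 0.014 0 0.01 -1;0 0 -0.002 0.014 0 0.02 -1;0 0 -0.002 0.014 0 0.03 -1;0 0 -0.002 0.014 0 0.03 -1"}}

```text
time: 24.55
tool_pos: [0.5478, 0.1251, 0.1209]
tcp_rot: [-0.236, -3.132, -0.0]
force: [-0.2, -0.1, -2.6]
gripper_width: 0.0348
grip_force: 81.5
```

{"method": "carry_out", "body": {"rows": "0 0 0 -0.002 0 0.008 -1;0 0 0 -0.002 0 0.016 -1;0 0 0 -0.002 0 0.024 -1;0 0 0 -0.002 0 0.032 -1;0 0 0 -0.002 0 0.032 -1", "grip_force": 110}}

```text
time: 25.05
tool_pos: [0.5487, 0.1251, 0.1144]
tcp_rot: [0.236, 3.132, 0.0]
force: [-2.1, -0.7, 5.9]
gripper_width: 0.0351
grip_force: 110.9
```

{"method": "carry_out", "body": {"rows": "0 0 0 0 0 0.008 -1;0 0 0 0 0 0.016 -1;0 0 0 0 0 0.024 -1;0 0 0 0 0 0.024 -1"}}

```text
time: 25.45
tool_pos: [0.5488, 0.1251, 0.1114]
tcp_rot: [0.236, 3.131, 0.0]
force: [-10.8, -2.8, 31.4]
gripper_width: 0.0347
grip_force: 114.1
```

{"method": "carry_out", "body": {"rows": "0 0 0 0 0 0.008 -1;0 0 0 0 0 0.016 -1;0 0 0 0 0 0.024 -1;0 0 0 0 0 0.024 -1"}}

```text
time: 25.85
tool_pos: [0.5487, 0.1251, 0.1112]
tcp_rot: [0.235, 3.129, 0.0]
force: [-28.1, -4.5, 80.5]
gripper_width: 0.0351
grip_force: 120.1
```

{"method": "carry_out", "body": {"rows": "0 0 0 0 0 -0.015 -1;0 0 0 0 0 -0.03 -1;0 0 0 0 0 -0.045 -1;0 0 0 0 0 -0.045 -1"}}

```text
time: 26.25
tool_pos: [0.5491, 0.1251, 0.1129]
tcp_rot: [0.236, 3.132, 0.001]
force: [0.6, -0.4, -3.0]
gripper_width: 0.0349
grip_force: 110.4
```

```bash
python3 - <<'E'
from h import *
q=R.from_euler("z",-Y);o=r.observe();print(o["tool_pos"],q.apply(o["force"]))
for c in("top","side"):
  r.snapshot(c)
  for n in("bar_grip","spare_mid","tin1_mid","tin2_mid","tin3_mid"):
    for d in r.landmark_of(c,n)[:2]: print(c,n,round(d["score"],2),q.apply(np.array(d["location"])-[*B,0]).round(4))
E
```

```text
[0.54907001 0.12514597 0.11289897] [ 0.69321018 -0.30757585 -2.9833597 ]
top bar_grip 0.77 [-0.0285 -0.0003  0.056 ]
top spare_mid 0.65 [ 0.023  -0.1052  0.057 ]
top tin1_mid 0.74 [ 0.0198 -0.0374  0.0548]
top tin3_mid 0.48 [-0.0013 -0.1024  0.0279]
top tin3_mid 0.16 [-0.0319  0.0004  0.0245]
side bar_grip 0.75 [-0.0332 -0.0024  0.0514]
side bar_grip 0.45 [ 0.019  -0.0391  0.0528]
side spare_mid 0.7 [ 0.022  -0.0986  0.05  ]
side tin1_mid 0.72 [ 0.0194 -0.0348  0.0524]
side tin2_mid 0.72 [0.0271 0.0369 0.0559]
side tin3_mid 0.51 [0.0217 0.1008 0.0505]
side tin3_mid 0.37 [-0.0318 -0.0006  0.0548]
```

{"method": "carry_out", "body": {"rows": "0 0 0 0 0 0.005 -1;0 0 0 0 0 0.01 -1;0 0 0 0 0 0.012 -1;0 0 0 0 0 0.012 -1"}}

```text
time: 27.25
tool_pos: [0.5489, 0.1251, 0.1114]
tcp_rot: [0.236, 3.131, 0.0]
force: [-3.6, -1.5, 11.9]
gripper_width: 0.035
grip_force: 111.8
```

{"method": "carry_out", "body": {"rows": "0 0 0 0 0 0 0.4;0 0 0 0 0 0 0.4;0 0 0 0 0 0 0.4;0 0 0 0 0 0 0.4;0 0 0 0 0 -0.05 0.4;0 0 0 0 0 -0.15 0.4;0 0 0 0 0 -0.3 0.4;0 0 0 0 0 -0.3 0.4;0 0 0 0 0 -0.3 0.4", "grip_force": 40}}

```text
time: 28.15
tool_pos: [0.5494, 0.1252, 0.1863]
tcp_rot: [0.236, 3.13, 0.001]
force: [0.5, 0.8, 0.0]
gripper_width: 0.0595
grip_force: 0.0
```

{"method": "carry_out", "body": {"rows": "0 0 0 0 0 0 -1;0 0 0 0 0 0 -1;0 0 0 0 0 0 -1;0 0 0 0 0 0 -1;0 0 0 0 0 0 -1;0 0 0 0 0 0.08 -1;0 0 0 0 0 0.08 -1;0 0 0 0 0 0.08 -1"}}

```text
time: 28.95
tool_pos: [0.5482, 0.1251, 0.1644]
tcp_rot: [-0.236, -3.131, 0.0]
force: [-0.1, -0.9, 0.3]
gripper_width: -0.0001
grip_force: 0.0
```

Press on the handle top with the shut fingertips (expected contact near TCP z 0.153 if flush).

{"method": "carry_out", "body": {"rows": "0 0 0 0 0 0.016 -1;0 0 0 0 0 0.032 -1;0 0 0 0 0 0.044 -1;0 0 0 0 0 0.052 -1;0 0 0 0 0 0.06 -1;0 0 0 0 0 0.06 -1"}}

```text
time: 29.55
tool_pos: [0.549, 0.1251, 0.1527]
tcp_rot: [0.236, 3.13, 0.0]
force: [-7.3, -1.6, 21.8]
gripper_width: -0.0001
grip_force: 11.3
```

{"method": "carry_out", "body": {"rows": "0 0 0 0 0 0.006 -1;0 0 0 0 0 0.01 -1;0 0 0 0 0 0.01 -1"}}

```text
time: 29.85
tool_pos: [0.5494, 0.125, 0.1527]
tcp_rot: [0.235, 3.128, -0.0]
force: [-13.1, -2.7, 40.9]
gripper_width: 0.0002
grip_force: 20.5
```

{"method": "carry_out", "body": {"rows": "0 0 0 0 0 -0.1 -1;0 0 0 0 0 -0.3 -1;0 0 0 0 0 -0.6 -1;0 0 0 0 0 -0.6 -1;0 0 0 0.3 0 -0.7 -1;0 0 0 0.3 0 -0.7 -1;0 0 0 0.3 0 -0.7 -1"}}

```text
time: 30.55
tool_pos: [0.4719, 0.1368, 0.3238]
tcp_rot: [0.233, 3.132, 0.001]
force: [0.3, 0.1, -0.6]
gripper_width: 0.0002
grip_force: 0.0
```

```bash
python3 - <<'E'
from h import *
q=R.from_euler("z",-Y);o=r.observe();print(o["tool_pos"])
for c in("top","side","wrist"):
  r.snapshot(c)
  for n in("bar_grip","spare_mid","tin1_mid","tin2_mid","tin3_mid","groove"):
    for d in r.landmark_of(c,n)[:1]: print(c,n,round(d["score"],2),q.apply(np.array(d["location"])-[*B,0]).round(4))
for n in("can","bottle","carton","jar","weight","mug"): print(n,[np.round(d["location"],3).tolist() for d in r.landmark_of("top",n)[:1]])
E
```

```text
[0.47193362 0.1368364  0.32380674]
top bar_grip 0.6 [-0.0309  0.0004  0.0557]
top spare_mid 0.9 [ 0.0237 -0.1021  0.0584]
top tin1_mid 0.84 [ 0.0215 -0.037   0.055 ]
top tin2_mid 0.64 [0.0269 0.0401 0.0557]
top tin3_mid 0.5 [ 0.0203 -0.0392  0.0564]
top groove 0.7 [-0.0318 -0.0009  0.0245]
side bar_grip 0.9 [-0.0301 -0.0024  0.0536]
side spare_mid 0.74 [ 0.0249 -0.1007  0.0505]
side tin1_mid 0.53 [ 0.0218 -0.0354  0.0506]
side tin2_mid 0.82 [0.0209 0.037  0.0586]
side tin3_mid 0.72 [0.0224 0.0999 0.054 ]
side groove 0.75 [-0.031  -0.0008  0.0253]
wrist bar_grip 0.62 [-0.0281 -0.0006  0.0554]
wrist spare_mid 0.61 [ 0.0259 -0.0998  0.0547]
wrist tin1_mid 0.41 [ 0.0079 -0.0986  0.026 ]
wrist tin2_mid 0.83 [0.0231 0.0334 0.0529]
wrist tin3_mid 0.76 [0.023  0.1058 0.0546]
can [[0.364, 0.378, -0.002]]
bottle [[0.685, 0.403, 0.003]]
carton [[0.777, -0.116, 0.002]]
jar [[0.69, -0.321, -0.004]]
weight [[0.66, -0.379, -0.0]]
mug [[0.322, -0.396, 0.002]]
```

All four tins are at the rail, the bar is flush in the groove and the bystanders are unmoved, so I am handing in.

```bash
python3 -c "
from cell import r
print(r.hand_in())"
```

```text
the job is handed in; nothing more can be done
None
```

The job is done and handed in at about 31 s: the spare tin stands on its mark, all four tins are against the rail, the bar is pressed flush in the groove, and the networks found the bystanders where they began; I did view 11 pictures, one over the limit of 10.

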